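Load the burn-in bay

ROBOT

A 7-joint arm with a two-finger parallel gripper is mounted at the origin on the work surface. World frame = base frame: x ahead of the robot, y to its left, z up, the work surface at z = 0. Lengths are in mm, angles in rad, forces in N, time in s.
With the tool pointing down it reaches from about 425 to 875 mm from the base axis. Payload 4.7 kg.
Tool frame: the origin (TCP) lies midway between the tips of the shut fingers; the grasp point (between the pads) lies arm.hold_point_z behind it (arm.hold_point_z is the distance from the TCP to the grasp point, in mm); y points along the fingers, x is the direction in which the jaws open and shut, and the axes are right-handed (so a half turn about y gives the same grasp; the last joint's range is limited). The gripper opens to 87 mm and grips with 3 to 60 N. Pads are 19 mm wide; open, the fingers measure 117 mm over their backs; the gripper's body (75 mm by 190 mm) begins 51 mm behind the grasp point.
Start: joints at [-1.152, 0.321, -0.07, 1.45, 0.023, 1.371, -0.057], TCP at [256.021, 597.477, 222.587] pointing down, gripper open.
Joint ranges: [-2.86, 2.86], [-0.3, 2.09], [-1.38, 1.24], [0.06, 2.45], [-1.56, 4.7], [0.09, 2.05], [-2.69, 2.69]. Speed limits (rad/s): [2.57, 2.57, 3.14, 3.14, 3.14, 3.14, 3.14].

INTERFACE

Orientations are given as [roll, pitch, yaw] about the fixed x, y, z axes, in that order (R = Rz(yaw) Ry(pitch) Rx(roll)).
In Python, from rig import arm, imaging, order gives the robot as it stands.
- The arm moves only by the shell command python3 -m inch 'ROWS' [FORCE]. ROWS is a JSON object of lists of equal length, an entry for each row: "offset": the shift along the tool's x, y, z in cm, a list of three; "turn": the turn about the tool's y in rad; "claw": the finger opening in cm, from 0 to 8.7. In form: {"offset": [[x, y, z], ...], "turn": [turn, ...], "claw": [claw, ...]}. A call has 1 to 5 rows; each row is the pose to reach, as a shift and turn from the pose measured when the call began, along the tool's axes at that moment; what a row does not reach only later rows make up. A row lasts 1/10 s, in which the tool goes at most 50 mm and 8.59 degrees, less where a joint would pass 70% of its speed; a pose out of reach is approached as far as the arm can. A call with a gripper value outside its range is refused whole. The fingers move at their own pace and stop on an object; FORCE is the grip in N (left out, the last holds). Time passes only in rows, so rows that repeat a pose let the fingers close. It gives the time, the measured TCP pose, the force and the opening at its end, in the units of the state.
- arm.observe(): the state, without advancing time (a new reading comes with each control period).
- imaging.get_image(name): name is "side" or "top"; returns (picture, depth): 420x560x3 uint8, red, green, blue; 420x560 float32, mm along the optical axis (not along the pixel's ray), 0 where there is no reading.
- imaging.camera_info(name): a dict with "fov_y" (degrees; the focal length in pixels is half the picture's height over the tangent of half this angle, whatever the lens; pixels are square), "cx", "cy" (the principal point, pixels), "R" (3x3) and "t" (3): a world point X has camera coordinates R X + t. Camera axes: x right, y down, z forward; pixel columns grow to the right and rows downward; lengths in mm; the calibration is good to about 2 mm. A picture is of the moment at which its call begins. camera_info takes no time and is no camera call.
- order.close_job(): hands the job in, once; it reports no verdict.
The state is a dict: "time_s": time; "joints": joint angles; "dq": joint speeds; "effort": joint torques, N m; "tcp_pos": TCP position; "tool_rot": TCP orientation; "ft_force": force on the tool from outside, world axes, zero at the start; "wrist_torque": the same for the moment, N m; "finger_gap": finger opening in mm.
Only numpy, scipy, OpenCV 4.12 (cv2) and the standard library are available. Lean on these libraries where they do the work, as an engineer would, in place of code of your own. Each camera call takes 0.05 s, during which the arm holds its last target. There are 200 camera calls.

TASK

Load the burn-in bay: slide the locking tab on its top fully aside, press the button and let the drawer spring out to its stop by itself, without touching it as it comes. Lay every module that is on the bench lengthwise (front to back) into a drawer pocket of its own, then push the drawer shut until it catches and slide the tab back all the way, so that the button is locked again. Do not knock over the pump bottle or the jar.

Things in the scene. Friction and masses are not known exactly. Their poses are not given: they have to be found in the camera images.
- module1: loose metal-cased module, a block 56 x 26 x 18 mm (x, y, z), black window and brass strip on both 56 x 26 faces (either way up or round is the same), about 70 g; origin at its centre, x along its length. Starts flat on the bench on the robot's right; 2 to 4 of the four are present
- module2: loose metal-cased module, a block 56 x 26 x 18 mm (x, y, z), black window and brass strip on both 56 x 26 faces (either way up or round is the same), about 70 g; origin at its centre, x along its length. Starts flat on the bench on the robot's right; 2 to 4 of the four are present
- module3: loose metal-cased module, a block 56 x 26 x 18 mm (x, y, z), black window and brass strip on both 56 x 26 faces (either way up or round is the same), about 70 g; origin at its centre, x along its length. Starts flat on the bench on the robot's right; 2 to 4 of the four are present
- module4: loose metal-cased module, a block 56 x 26 x 18 mm (x, y, z), black window and brass strip on both 56 x 26 faces (either way up or round is the same), about 70 g; origin at its centre, x along its length. Starts flat on the bench on the robot's right; 2 to 4 of the four are present
- bay: grey burn-in bay, fixed housing 160 (x) x 250 (y) x 76 mm high; origin at the centre of its underside, on the bench; its front, closed by the drawer's aluminium face, looks along its -x, roughly towards the robot. On its top: a round black button (25 mm in front of and 30 mm to the +y side of the centre) and, on the button's -y side, the locking slide (tab)
- drawer (a joint): travel of the drawer out along the bay's -x, m: within 0.001 of 0 when caught shut, 0.100 at its outer stop, -0.004 pushed in hard. No handle; a spring drives it out (6 N shut, 4 N out). A catch on the button holds it; pressing the button 5 mm frees it. To shut: push its face past -0.001 (10 to 14 N) and the catch snaps in; the button dips meanwhile, so the lock must be aside
- drawer_front (a point): middle of the front face of the drawer, 45 mm above the bench; the axes are the bay's, so the outside is -x. The aluminium face is 228 mm wide (y), 8 mm thick (x) and reaches from 8 to 66 mm above the bench
- button (a joint): how far the button is pressed down, m: 0 up, 0.008 fully down, where it stops rigidly; sprung back up (2 N at rest, about 4 N fully down, some more while it holds the drawer)
- button_top (a point): centre of the top of the button's cap, 95.5 mm above the bench; the cap is a disc 32 mm across and 10 mm thick
- lock (a joint): position of the locking slide along the bay's -y, m: 0 locked (its two steel prongs lie under the button's cap, which then cannot go down), 0.022 fully aside, at its stop; the button is free from about 0.018. It moves with 1 N and stays where it is left
- lock_grip (a point): centre of the top of the locking slide's upright grey fin, 110 mm above the bench; the fin is 30 mm long (x), 12 mm thick (y, the way it slides) and stands 34 mm above the bay's top. When locked, there are 28 mm between fin and button cap; the two prongs cross that gap at up to 8.5 mm above the bay's top
- pocket0 (a point): centre of the floor of drawer pocket 0 (the one at the -y end); moves with the drawer, axes as the bay's. Pockets: 70 mm long (x), 48 mm wide (y), pitch 52 mm, floor 12 mm above the bench; lips 4 mm high and wide at sides and back, the drawer face (54 mm above the floor) at the front. Drawer out: centre 57 mm in front of the bay
- pocket1 (a point): centre of the floor of drawer pocket 1 (next towards +y); moves with the drawer, axes as the bay's. Pockets: 70 mm long (x), 48 mm wide (y), pitch 52 mm, floor 12 mm above the bench; lips 4 mm high and wide at sides and back, the drawer face (54 mm above the floor) at the front. Drawer out: centre 57 mm in front of the bay
- pocket2 (a point): centre of the floor of drawer pocket 2 (next towards +y); moves with the drawer, axes as the bay's. Pockets: 70 mm long (x), 48 mm wide (y), pitch 52 mm, floor 12 mm above the bench; lips 4 mm high and wide at sides and back, the drawer face (54 mm above the floor) at the front. Drawer out: centre 57 mm in front of the bay
- pocket3 (a point): centre of the floor of drawer pocket 3 (next towards +y); moves with the drawer, axes as the bay's. Pockets: 70 mm long (x), 48 mm wide (y), pitch 52 mm, floor 12 mm above the bench; lips 4 mm high and wide at sides and back, the drawer face (54 mm above the floor) at the front. Drawer out: centre 57 mm in front of the bay
- pump_bottle: white pump bottle 62 mm across and 125 mm high, standing in a white dish fixed to the bench beyond the modules; bystander; origin at the centre of its underside
- flux_jar: small jar 44 mm across and 50 mm high, bystander to the right of the modules; origin at the centre of its underside
Mind the look-alikes: they are no part of the job. What is shaped like the module1 but green or turquoise is not meant. What is shaped like the module3 but red is not meant.

How it is judged:
By the outcome, as a careful person would: the job done as asked, in the order asked, and still so for the second after the job is handed in, with the robot touching nothing.
Of module1, module2, module3, module4 only 2 to 4 are there at a start; the rules pass over those that are not, and their reading is None.
At some moment in a run one of module1, module2, module3, module4 may be knocked a few centimetres aside while the robot is not near it.
Once in a run the grip may slacken for a moment while it holds something.
It also fails if it takes over 210 s, if anything falls off the work surface, if the arm or the gripper's body presses on something with over 40 N, if the wrist force passes 120 N, or if a joint passes its speed limit or range.

## Working session

There is one attempt and no reset: what is moved stays moved. The work goes in short steps, Python scripts to look and compute and a shell command to move; the robot and the scene stay as the last step left them, time stands still between calls to the robot, and variables do not carry over. Pictures are saved under pics/ and viewed, about 12 in all and at most 16, crops included, and the job is handed in when it is done.

```bash
ls; mkdir -p pics
cat > h.py <<'E'
import numpy as np, cv2
from rig import arm, imaging, order
from scipy.spatial.transform import Rotation as Ro
def cam(n):
    c=imaging.camera_info(n); f=210/np.tan(np.radians(c['fov_y'])/2); return c,f
def shot(n,name):
    p,d=imaging.get_image(n); np.savez('last_%s.npz'%n,p=p,d=d); cv2.imwrite('pics/%s.png'%name,p[:,:,::-1]); return p,d
def pt(n,u,v,d=None,z=None):
    c,f=cam(n); R=np.array(c['R']);t=np.array(c['t'])
    r=np.array([(u-c['cx'])/f,(v-c['cy'])/f,1.])
    if z is None: return R.T@(r*d-t)
    o=-R.T@t; w=R.T@r; return o+w*(z-o[2])/w[2]
def proj(n,X):
    c,f=cam(n); q=np.array(c['R'])@np.array(X)+np.array(c['t']); return q[0]/q[2]*f+c['cx'],q[1]/q[2]*f+c['cy']
def cloud(n,d):
    c,f=cam(n); v,u=np.mgrid[:420,:560]
    q=np.stack([(u-c['cx'])/f*d,(v-c['cy'])/f*d,d],-1); return (q-np.array(c['t']))@np.array(c['R'])
def st():
    s=arm.observe(); return s
def go(X,yaw=None):
    "offset (cm) in tool axes from current TCP to world X(mm)"
    s=st(); R=Ro.from_euler('xyz',s['tool_rot']).as_matrix(); return np.round(R.T@(np.array(X)-s['tcp_pos'])/10,2)
E
python3 - <<'E'
from h import *
s=st(); print({k:np.round(v,3) for k,v in s.items()}); print(arm.hold_point_z)
print(Ro.from_euler('xyz',s['tool_rot']).as_matrix().round(3))
for n in('top','side'):
    shot(n,n+'0'); c=imaging.camera_info(n); print(n,c)
E
```

```text
pics
{'time_s': np.float64(0.0), 'joints': array([-1.152,  0.322, -0.07 ,  1.452,  0.023,  1.371, -0.057]), 'dq': array([-0.001, -0.001,  0.001,  0.001, -0.001,  0.001,  0.001]), 'effort': array([ 0.0000e+00, -4.9129e+01, -4.0400e-01, -3.1252e+01, -6.4000e-02,
        4.4000e-02,  0.0000e+00]), 'tcp_pos': array([255.865, 596.933, 221.474]), 'tool_rot': array([-1.571,  0.002,  1.166]), 'ft_force': array([ 0.881, -0.377, -0.241]), 'wrist_torque': array([-0.033,  0.03 ,  0.016]), 'finger_gap': np.float64(87.009)}
18.700000000000003
[[ 0.394 -0.001 -0.919]
 [ 0.919 -0.002  0.394]
 [-0.002 -1.    -0.   ]]
top {'fov_y': 50.2684639449005, 'cx': 280.91868920479754, 'cy': 205.43826398333752, 'R': array([[-1.63111603e-02, -9.99866776e-01,  6.13807151e-04],
       [-9.92106545e-01,  1.61082225e-02, -1.24358868e-01],
       [ 1.24332413e-01, -2.63739952e-03, -9.92237116e-01]]), 't': array([-65.4963909 , 546.1791888 , 952.54130607])}
side {'fov_y': 48.24310034586886, 'cx': 279.13382108922116, 'cy': 210.73971376768475, 'R': array([[ 0.94796429, -0.3182117 ,  0.01024772],
       [-0.24108656, -0.73848451, -0.62969668],
       [ 0.20794463,  0.59445938, -0.77677351]]), 't': array([-520.31022527,  143.54291815, 1187.80804163])}
```

View pics/top0.png

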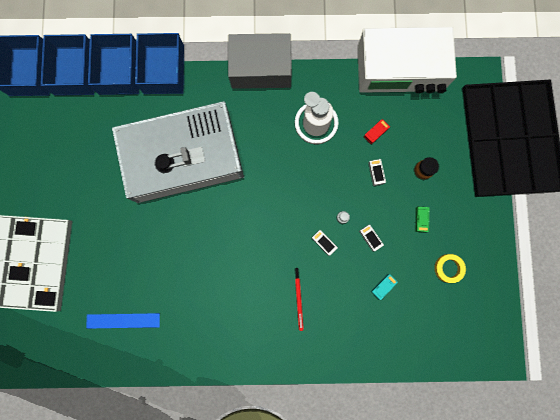

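View pics/side0.png

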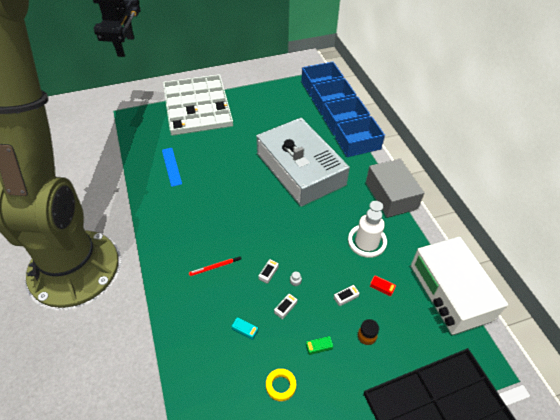

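```bash
cat >> h.py <<'E'
def bay(d):
    "bay pose from top-surface cloud (z~76)"
    P=cloud('top',d); m=(abs(P[...,2]-76)<5)&(d>0)&(P[...,1]>60)&(P[...,1]<450)&(P[...,0]>380)
    n,l,s,_=cv2.connectedComponentsWithStats(m.astype(np.uint8)); k=1+np.argmax(s[1:,4])
    q=P[l==k]; r=cv2.minAreaRect(q[:,:2].astype(np.float32)); return r,q[:,2].mean()
def mods(p,d,zt=18):
    "white-ish module blobs right side"
    P=cloud('top',d); z=P[...,2]; m=(z>8)&(z<30)&(d>0)&(P[...,1]<100)&(P[...,0]>350)&(P[...,0]<800)&(P[...,1]>-400)
    n,l,s,c=cv2.connectedComponentsWithStats(m.astype(np.uint8)); out=[]
    for k in range(1,n):
        if s[k,4]<40: continue
        uv=np.argwhere(l==k)[:,::-1]; q=np.array([pt('top',u,v,z=zt)[:2] for u,v in uv]).astype(np.float32)
        r=cv2.minAreaRect(q); out.append((c[k].round(),np.round(r[0],1),np.round(r[1],1),round(r[2],1),z[l==k].mean().round(1),p[l==k].mean(0).round()))
    return out
E
python3 - <<'E'
from h import *
L=np.load('last_top.npz'); p,d=L['p'],L['d']; print(bay(d))
for o in mods(p,d): print(*o)
a=cv2.resize(p[95:210,105:250],None,fx=4,fy=4,interpolation=cv2.INTER_CUBIC)
b=cv2.resize(p[150:270,300:450],None,fx=4,fy=4,interpolation=cv2.INTER_CUBIC)
cv2.imwrite('pics/bay0.png',a[:,:,::-1]);cv2.imwrite('pics/mod0.png',b[:,:,::-1])
E
```

```text
(((664.0889892578125, 158.1861114501953), (163.188720703125, 233.57452392578125), 12.284414291381836), np.float64(76.67792482460464))
[315. 128.] [ 732.9 -155.9] [98.1 86.8] 78.2 12.4 [232. 233. 232.]
[376. 131.] [ 714.9 -294.4] [25.9 58.3] 44.1 18.9 [221.  50.  40.]
[314. 131.] [ 719.2 -153.2] [56.6 22.9] 76.9 18.5 [113. 111. 105.]
[376. 172.] [ 620.2 -291.7] [57.1 28.1] 9.8 18.3 [124. 121. 112.]
[418. 171.] [ 622.4 -387.2] [43.5 22.2] 10.7 20.3 [65. 44. 19.]
[221. 181.] [603.8  60.7] [ 4.6 80.7] 12.7 20.2 [86. 86. 83.]
[421. 219.] [ 511.5 -386.6] [26.8 54.8] 86.7 18.6 [ 65. 164.  71.]
[342. 217.] [ 518.8 -211.5] [24.6 27. ] 88.2 18.7 [148. 156. 150.]
[371. 238.] [ 471.6 -272.8] [56.  27.4] 31.9 18.6 [128. 126. 117.]
[324. 243.] [ 462.5 -168.2] [55.3 26.4] 41.6 18.7 [134. 132. 123.]
[297. 283.] [ 377.3 -106.9] [ 8.8 52. ] 88.8 10.2 [170.  41.  36.]
[384. 285.] [ 364.5 -296.3] [27.4 56.4] 42.9 18.6 [ 65. 189. 174.]
```

View pics/bay0.png

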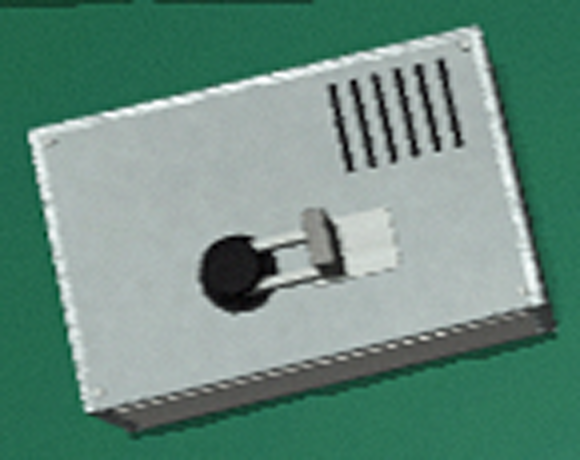

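View pics/mod0.png

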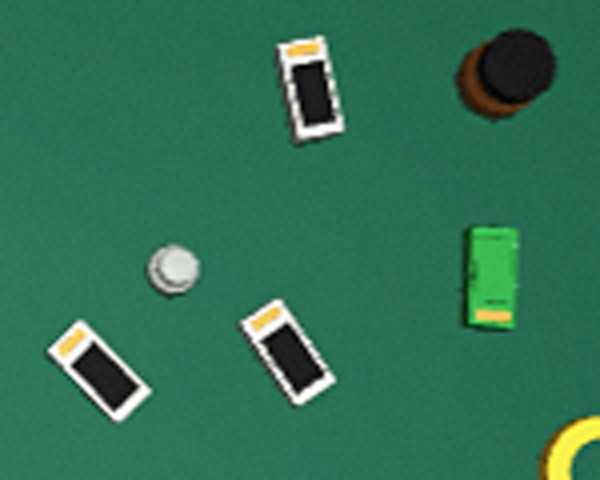

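Run:
```python
from h import *
C=np.array([pt('top',104.6+x/4,94.6+y/4,z=76)[:2] for x,y in [(30,130),(478,28),(548,307),(88,411)]])
print(C, np.linalg.norm(np.roll(C,-1,0)-C,axis=1), C.mean(0))
x=(C[0]+C[1]-C[2]-C[3]); y=C[0]+C[3]-C[1]-C[2]; print(np.degrees([np.arctan2(x[1],x[0]),np.arctan2(-y[0],y[1])]))
th=(np.arctan2(x[1],x[0])+np.arctan2(-y[0],y[1]))/2; c=C.mean(0)
B=lambda X,Y: c+[X*np.cos(th)-Y*np.sin(th), X*np.sin(th)+Y*np.cos(th)]
print('th',th,'button',B(-25,30),pt('top',104.6+235/4,94.6+270/4,z=95.5),'fin meas', pt('top',104.6+314/4,94.6+235/4,z=110))
print('pred lock grip', B(-25,30-16-28-6)); print('px', proj('top',[*B(-25,-20),110]),proj('top',[*B(-25,30),95.5]))
L=np.load('last_top.npz'); P=cloud('top',L['d'])
m=(P[...,2]>102)&(P[...,2]<125)&(P[...,1]>60)&(P[...,1]<300)&(P[...,0]>500); print(np.argwhere(m).mean(0),P[m].mean(0),m.sum())
m=(P[...,2]>90)&(P[...,2]<99)&(P[...,1]>60)&(P[...,1]<300)&(P[...,0]>500); print(np.argwhere(m).mean(0),P[m].mean(0),m.sum())
```

```text
[[715.96188206 287.0168707 ]
 [769.17180835  45.47689987]
 [614.32542064   8.28771497]
 [562.3220663  251.69102799]] [247.33146537 159.24961306 248.89660836 157.64868584] [665.44529434 148.11812838]
[13.22820687 12.24117325]
th 0.22226227073990865 button [634.44715868 171.86924595] [632.66231098 170.11497308  95.5       ] fin meas [647.10572246 125.85664422 110.        ]
pred lock grip [645.46899903 123.09918305]
px (np.float64(184.4287284273566), np.float64(154.10457985331942)) (np.float64(162.52475643840015), np.float64(161.27696358970869))
[154.44086022 183.92473118] [644.823121   124.16746861 109.81892074] 93
[161.06091371 163.96446701] [634.87667536 168.86668579  95.46226346] 197
```

```bash
python3 -c "
from h import *
print(go([645,124,160]))"
```

```text
[-28.14   6.21 -54.4 ]
```

```bash
python3 -m inch '{"offset": [[-2,0.4,-4],[-4,0.8,-8],[-6.2,1.4,-12],[-8.3,1.8,-16],[-10.4,2.3,-20]], "turn": [-0.13,-0.26,-0.39,-0.52,-0.62], "claw": [5,2.6,2.6,2.6,2.6]}' 10
python3 -c "
from h import *
print(go([645,124,160]), np.degrees(st()['tool_rot']))"
```

```text
time_s: 0.6
tcp_pos: [399.5, 420.8, 198.3]
tool_rot: [-1.57, 0.002, 1.791]
ft_force: [0.6, 0.3, -0.0]
finger_gap: 54.8
[-34.32   3.86 -17.48] [-8.99285416e+01  9.79968856e-02  1.02611494e+02]
```

```bash
python3 -m inch '{"offset": [[-4.4,0.5,-2.2],[-8.8,1,-4.4],[-13.2,1.5,-6.6],[-17.6,2,-9],[-22,2.5,-11.2]], "turn": [0,0,0,0,0], "claw": [2.6,2.6,2.6,2.6,2.6]}' 10
python3 -m inch '{"offset": [[-4.4,0.5,-2.2],[-8.8,1,-4.4],[-12.3,1.4,-6.3],[-12.3,1.4,-6.3],[-12.3,1.4,-6.3]], "turn": [0,0,0,0,0], "claw": [2.6,2.6,2.6,2.6,2.6]}' 10
python3 -c "
from h import *
print(go([645,124,94]), np.degrees(st()['tool_rot']))
p,d=shot('side','side1'); u,v=map(int,proj('side',[645,124,130])); cv2.imwrite('pics/s1.png',cv2.resize(p[max(v-60,0):v+60,u-75:u+75,::-1],None,fx=4,fy=4)); print(u,v)"
```

```text
time_s: 1.1
tcp_pos: [557.6, 228.9, 173.0]
tool_rot: [-1.569, 0.002, 1.791]
ft_force: [-0.7, 0.6, 0.0]
finger_gap: 26.8
time_s: 1.6
tcp_pos: [645.9, 121.2, 158.1]
tool_rot: [-1.567, 0.002, 1.788]
ft_force: [-1.3, -0.4, 1.3]
finger_gap: 25.5
[0.31 6.41 0.  ] [-8.98079715e+01  1.02374641e-01  1.02463321e+02]
298 143
```

View pics/s1.png

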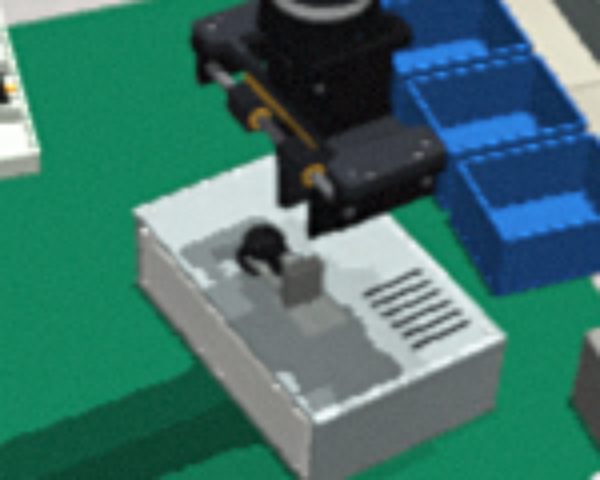

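The side crop shows the open jaws (about 300,190) straddling the fin (300,280), button at (262,240). Descending.

```bash
python3 -m inch '{"offset": [[0.3,2.2,0],[0.3,4.4,0],[0.3,6.4,0],[0.3,6.4,0],[0.3,6.4,0]], "turn": [0,0,0,0,0], "claw": [2.6,2.6,2.6,2.6,2.6]}' 10
python3 -m inch '{"offset": [[0,0,0],[0,0,0],[0,0,0]], "turn": [0,0,0], "claw": [0.8,0.8,0.8]}' 10
```

```text
time_s: 2.15
tcp_pos: [643.9, 127.8, 94.8]
tool_rot: [-1.568, 0.0, 1.793]
ft_force: [1.0, 0.1, 0.4]
finger_gap: 26.1
time_s: 2.45
tcp_pos: [645.4, 125.5, 96.5]
tool_rot: [-1.57, 0.003, 1.792]
ft_force: [0.1, -2.2, 2.4]
finger_gap: 11.8
```

```bash
python3 -m inch '{"offset": [[-0.6,0,0],[-1.2,0,0],[-1.8,0,0],[-2.2,0,0],[-2.2,0,0]], "turn": [0,0,0,0,0], "claw": [0.8,0.8,0.8,0.8,0.8]}' 10
python3 -m inch '{"offset": [[-0.3,0,0],[-0.3,0,0]], "turn": [0,0], "claw": [0.8,0.8]}' 10
```

```text
time_s: 2.95
tcp_pos: [650.4, 103.9, 96.6]
tool_rot: [-1.57, 0.003, 1.792]
ft_force: [-0.1, 0.6, -1.4]
finger_gap: 11.6
time_s: 3.15
tcp_pos: [650.4, 103.8, 96.6]
tool_rot: [-1.57, -0.001, 1.794]
ft_force: [-1.1, 4.2, -0.9]
finger_gap: 12.2
```

```bash
python3 -m inch '{"offset": [[0.3,0,0],[0.3,0,0],[0.3,-2,0],[0.3,-4,0],[0.3,-4,0]], "turn": [0,0,0,0,0], "claw": [2.6,2.6,2.6,2.6,2.6]}' 10
python3 -c "
from h import *
print(go([634.6,171,105]))"
```

```text
time_s: 3.65
tcp_pos: [652.1, 106.0, 140.1]
tool_rot: [-1.576, 0.0, 1.793]
ft_force: [0.1, -0.4, 0.0]
finger_gap: 26.1
[6.73 3.51 0.3 ]
```

```bash
python3 -m inch '{"offset": [[3.5,0,0.3],[6.7,0,0.3],[6.7,2.5,0.3],[6.7,3.5,0.3],[6.7,3.5,0.3]], "turn": [0,0,0,0,0], "claw": [0,0,0,0,0]}' 10
python3 -c "
from h import *
print(go([634.6,171,88]))
p,d=shot('top','top1'); cv2.imwrite('pics/t1.png',cv2.resize(p[95:215,105:255,::-1],None,fx=4,fy=4))"
```

```text
time_s: 4.15
tcp_pos: [633.1, 168.7, 102.3]
tool_rot: [-1.571, 0.002, 1.791]
ft_force: [0.2, -0.2, -0.2]
finger_gap: 1.1
[ 0.19  1.43 -0.2 ]
```

View pics/t1.png

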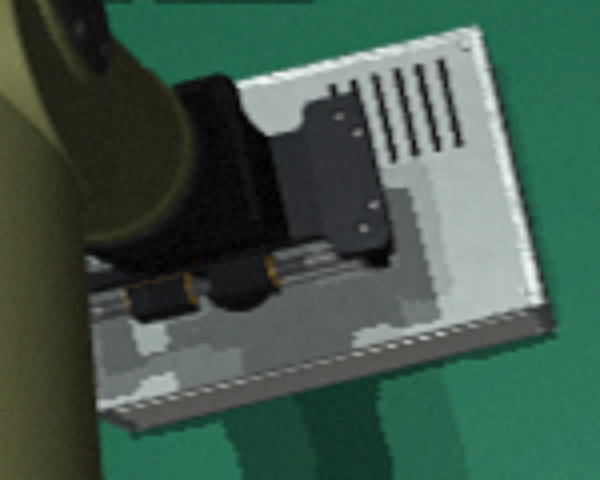

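The gripper hides the button and fin; pressing on by force feedback.

```bash
python3 -m inch '{"offset": [[0.1,0.5,0],[0.1,0.9,0],[0.1,1.3,0],[0.1,1.5,0],[0.1,1.5,0]], "turn": [0,0,0,0,0], "claw": [0,0,0,0,0]}' 10
```

```text
time_s: 4.7
tcp_pos: [634.7, 168.8, 89.3]
tool_rot: [-1.575, 0.003, 1.79]
ft_force: [0.5, -2.0, 4.0]
finger_gap: 0.3
```

```bash
python3 -m inch '{"offset": [[0,0.1,0],[0,0.1,0],[0,0.1,0],[0,0.1,0]], "turn": [0,0,0,0], "claw": [0,0,0,0]}' 10
python3 -m inch '{"offset": [[0,-4,0],[0,-8,0],[0,-12,0],[-5,-12,0],[-10,-12,0]], "turn": [0,0,0,0,0], "claw": [0,0,0,0,0]}' 10
python3 -m inch '{"offset": [[-5,0,0],[-10,0,0],[-15,0,0],[-15,0,0],[-15,0,0]], "turn": [0,0,0,0,0], "claw": [5,5,5,5,5]}' 10
python3 - <<'E'
from h import *
p,d=shot('top','top2')
for o in mods(p,d): print(*o)
E
```

```text
time_s: 5.1
tcp_pos: [634.7, 168.8, 88.4]
tool_rot: [-1.575, 0.003, 1.79]
ft_force: [-0.4, -1.2, 4.2]
finger_gap: 0.8
time_s: 5.6
tcp_pos: [656.6, 74.0, 210.0]
tool_rot: [-1.578, 0.001, 1.796]
ft_force: [0.7, -0.7, -0.5]
finger_gap: 0.6
time_s: 6.1
tcp_pos: [689.8, -73.8, 209.0]
tool_rot: [-1.577, 0.0, 1.793]
ft_force: [-0.1, 0.1, -0.1]
finger_gap: 33.0
[324. 133.] [ 715.4 -173.7] [43.1 95. ] 36.0 12.2 [210. 210. 205.]
[376. 131.] [ 714.9 -294.4] [25.9 58.3] 44.1 18.8 [222.  51.  40.]
[314. 132.] [ 718.1 -155.1] [53.1 20. ] 81.4 19.4 [113. 110. 103.]
[376. 172.] [ 620.  -291.6] [57.2 28.5] 8.8 18.3 [124. 123. 113.]
[418. 171.] [ 623.3 -387.3] [41.7 21.6] 10.7 20.3 [67. 44. 19.]
[421. 219.] [ 511.5 -386.6] [26.7 54.8] 86.7 18.5 [ 66. 165.  72.]
[341. 218.] [ 518.3 -210.9] [26.7 25.6] 43.4 18.1 [149. 158. 152.]
[371. 238.] [ 471.8 -272.7] [55.5 27.4] 31.9 18.6 [129. 127. 118.]
[324. 243.] [ 462.7 -168.5] [54.5 26.8] 43.5 18.9 [134. 132. 123.]
[297. 284.] [ 371.9 -106.8] [ 8.8 41.1] 88.8 10.7 [178.  42.  35.]
[385. 285.] [ 364.4 -296.3] [27.4 56.5] 42.9 18.7 [ 67. 191. 177.]
```

View pics/top2.png

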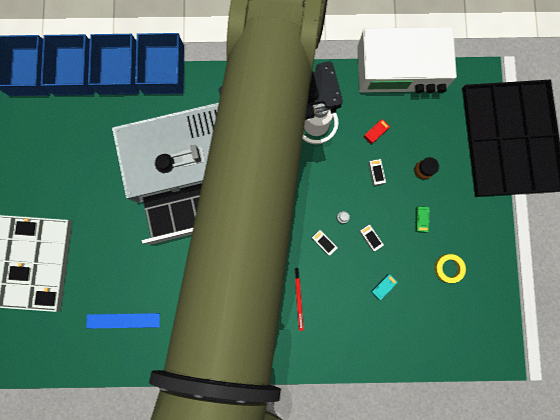

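```bash
python3 -c "
from h import *
print(go([620,-292,130]),go([620,-292,70]))"
```

```text
[-19.97   7.82  11.82] [-19.98  13.82  11.85]
```

```bash
python3 -m inch '{"offset": [[-4,0,3],[-8,0,6],[-12,0.5,9],[-16,3,11],[-20,5,11.8]], "turn": [0.06,0.06,0.06,0.06,0.06], "claw": [5,5,5,5,5]}' 25
python3 -m inch '{"offset": [[0,3,0],[0,6,0],[0,8,0],[0,8,0]], "turn": [0,0,0,0], "claw": [5,5,5,5]}' 25
python3 -c "
from h import *
print(go([620,-292,7]), np.degrees(st()['tool_rot']))
shot('side','side2');L=np.load('last_side.npz')['p']
u,v=map(int,proj('side',[620,-292,30]));print(u,v)
cv2.imwrite('pics/s2.png',cv2.resize(L[v-60:v+60,u-75:u+75,::-1],None,fx=4,fy=4))"
```

```text
time_s: 6.65
tcp_pos: [619.9, -291.2, 158.3]
tool_rot: [-1.579, -0.003, 1.739]
ft_force: [1.3, 0.9, 0.2]
finger_gap: 49.6
time_s: 7.05
tcp_pos: [619.2, -286.3, 74.1]
tool_rot: [-1.574, -0.008, 1.743]
ft_force: [-0.4, 0.1, -0.6]
finger_gap: 50.2
[-0.63  6.71  0.04] [-90.16348461  -0.46167211  99.87379604]
346 290
```

View pics/s2.png

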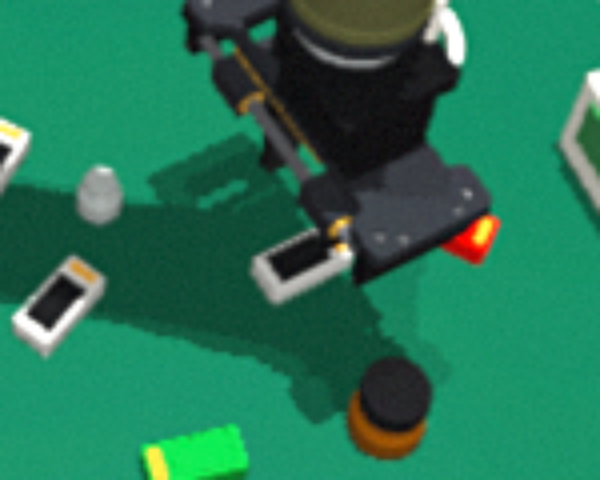

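Jaws above module C (crop 300,265), clear of jar and red block. Descend and grip.

```bash
python3 -m inch '{"offset": [[-0.5,3,0],[-0.5,5.5,0],[-0.5,6.7,0],[-0.5,6.7,0]], "turn": [0,0,0,0], "claw": [5,5,5,5]}' 25
python3 -m inch '{"offset": [[0,0,0],[0,0,0],[0,0,0],[0,0,0],[0,0,0]], "turn": [0,0,0,0,0], "claw": [2,2,2,2,2]}' 25
python3 -c "
from h import *
print(go([620,-292,7]), np.degrees(st()['tool_rot']))"
```

```text
time_s: 7.5
tcp_pos: [621.5, -290.5, 8.9]
tool_rot: [-1.575, -0.007, 1.744]
ft_force: [-0.4, 0.4, 0.2]
finger_gap: 50.0
time_s: 8.0
tcp_pos: [622.1, -291.0, 10.0]
tool_rot: [-1.577, -0.006, 1.744]
ft_force: [0.1, -0.8, 3.6]
finger_gap: 25.4
[-0.07  0.3   0.23] [-90.34366646  -0.35860304  99.92828985]
```

```bash
python3 -m inch '{"offset": [[0,-3,0],[0,-7,0],[0,-11,0],[0,-15,0],[0,-15,0]], "turn": [0,0,0,0,0], "claw": [2,2,2,2,2]}' 25
python3 - <<'E'
from h import *
p,d=shot('top','top3')
cv2.imwrite('pics/t3.png',cv2.resize(p[130:255,110:260,::-1],None,fx=4,fy=4,interpolation=cv2.INTER_CUBIC))
for o in mods(p,d): print(*o)
E
```

```text
time_s: 8.5
tcp_pos: [624.6, -294.1, 167.4]
tool_rot: [-1.587, -0.0, 1.744]
ft_force: [1.3, -1.3, -0.5]
finger_gap: 25.5
[315. 128.] [ 732.7 -155.9] [98.1 87.3] 78.2 12.5 [232. 233. 231.]
[378. 126.] [ 724.4 -298.8] [18. 39.] 39.9 19.0 [227.  72.  48.]
[313. 131.] [ 720.6 -152.5] [56.7 22.9] 74.6 20.1 [115. 113. 106.]
[222. 200.] [565.5  62.5] [98.9 92.1] 11.8 13.1 [46. 46. 46.]
[341. 218.] [ 518.3 -210.9] [26.7 25.6] 43.4 17.9 [125. 134. 129.]
[324. 243.] [ 462.7 -168.5] [54.5 26.8] 43.5 18.7 [121. 119. 109.]
[297. 282.] [ 379.5 -107. ] [ 8.8 56.3] 88.8 10.1 [162.  41.  36.]
```

View pics/t3.png

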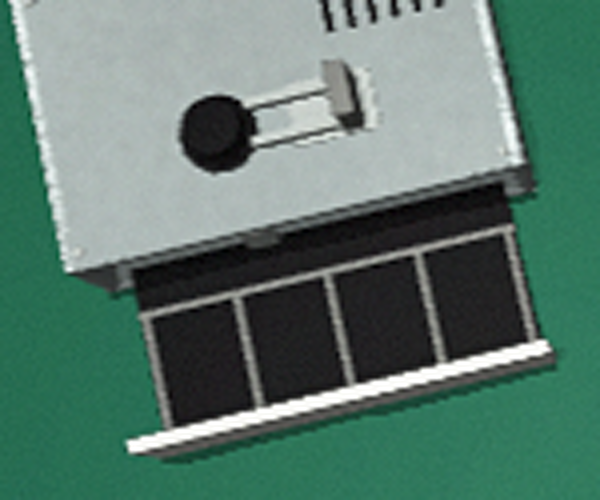

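Drawer fully out; back-lip nodes in crop at (148,316),(239,297),(328,274),(419,251),(512,229), face top from (128,447) to (550,347).

Run:
```python
from h import *
Q=lambda x,y,z: pt('top',109.6+x/4,129.6+y/4,z=z)[:2]
N=np.array([Q(x,y,16) for x,y in [(148,316),(239,297),(328,274),(419,251),(512,229)]])
print(N, np.linalg.norm(np.diff(N,axis=0),axis=1))
v=N[0]-N[4]; th=np.arctan2(-v[0],v[1]); print('th',th, np.degrees(th))
F=np.array([Q(128,447,66),Q(550,347,66)]);w=F[0]-F[1];print('face',F,np.linalg.norm(w),np.arctan2(-w[0],w[1]),F.mean(0))
th=0.217; e=np.array([np.cos(th),np.sin(th)]); f=np.array([-e[1],e[0]])
m=N.mean(0)
for i in range(4): print('from lips',i, m-37*e+f*(-78+52*i), 'from bay', np.array([665.3,148.1])-137*e+f*(-78+52*i))
```

```text
[[545.05580661 226.88670852]
 [554.97257259 176.03801475]
 [567.2062923  126.19404441]
 [579.46203496  75.05960976]
 [591.16829831  22.63066157]] [51.8066782  51.32334047 52.58263625 53.71993308]
th 0.22203605690952288 12.721728960642222
face [[469.43192617 220.99994199]
 [518.83700365  -2.02364757]] 228.4302588974064 0.21800348212328555 [494.13446491 109.48814721]
from lips 0 [548.23420871  41.22494838] from bay [548.30643318  42.43304526]
from lips 1 [537.03855915  92.00543115] from bay [537.11078362  93.21352804]
from lips 2 [525.84290958 142.78591393] from bay [525.91513406 143.99401081]
from lips 3 [514.64726002 193.5663967 ] from bay [514.7194845  194.77449359]
```

```bash
python3 -c "
from h import *
print(go([548,42,100]),go([548,42,22]))"
```

```text
[34.3   6.46  1.7 ] [34.28 14.26  1.79]
```

```bash
python3 -m inch '{"offset": [[4,0,0.2],[8.5,0,0.5],[13,0,0.8],[17.5,0,1],[22,0,1.2]], "turn": [-0.05,-0.05,-0.05,-0.05,-0.05], "claw": [2,2,2,2,2]}' 25
python3 -c "
from h import *
print(go([548,42,80]), np.degrees(st()['tool_rot']))"
```

```text
time_s: 9.05
tcp_pos: [571.6, -76.6, 162.5]
tool_rot: [-1.58, -0.003, 1.794]
ft_force: [0.9, 0.0, -1.0]
finger_gap: 25.6
[12.06  8.29 -0.25] [-90.51683951  -0.17746568 102.78292775]
```

```bash
python3 -m inch '{"offset": [[4,0,-0.1],[8,0,-0.2],[12,2,-0.2],[12,6,-0.2],[12,8.3,-0.2]], "turn": [0,0,0,0,0], "claw": [2,2,2,2,2]}' 25
python3 -m inch '{"offset": [[0,0,0],[0,0,0]], "turn": [0,0], "claw": [2,2]}' 25
python3 -c "
from h import *
print(go([548,42,22]), np.degrees(st()['tool_rot']))"
```

```text
time_s: 9.55
tcp_pos: [544.5, 43.2, 76.0]
tool_rot: [-1.574, -0.004, 1.798]
ft_force: [0.4, -1.0, -1.2]
finger_gap: 25.8
time_s: 9.75
tcp_pos: [543.8, 43.3, 74.3]
tool_rot: [-1.573, -0.004, 1.798]
ft_force: [1.3, 1.1, -1.4]
finger_gap: 25.4
[-0.24  5.22 -0.37] [-90.10234363  -0.22770883 103.02225123]
```

```bash
python3 -m inch '{"offset": [[-0.2,1.5,-0.4],[-0.2,3,-0.4],[-0.2,4.5,-0.4],[-0.2,5,-0.4],[-0.2,5,-0.4]], "turn": [0.01,0.01,0.01,0.01,0.01], "claw": [2,2,2,2,2]}' 25
python3 -c "
from h import *
print(go([548,42,22]), np.degrees(st()['tool_rot']))"
```

```text
time_s: 10.25
tcp_pos: [547.4, 42.3, 23.1]
tool_rot: [-1.57, -0.004, 1.788]
ft_force: [0.6, -0.2, -1.2]
finger_gap: 25.4
[-0.05  0.11 -0.05] [-89.97533836  -0.23872326 102.43710815]
```

```bash
python3 -m inch '{"offset": [[0,0.1,0],[0,0.2,0],[0,0.2,0]], "turn": [0,0,0], "claw": [2,2,2]}' 25
python3 -m inch '{"offset": [[0,0,0],[0,0,0],[0,0,0],[0,-3,0],[0,-8,0]], "turn": [0,0,0,0,0], "claw": [3.6,3.6,3.6,3.6,3.6]}' 25
python3 -c "
from h import *
print(go([462.6,-168.5,100]), np.degrees(st()['tool_rot']))"
```

```text
time_s: 10.55
tcp_pos: [547.6, 42.3, 21.9]
tool_rot: [-1.571, -0.004, 1.788]
ft_force: [-1.4, -0.2, 5.3]
finger_gap: 25.9
time_s: 11.05
tcp_pos: [544.5, 41.7, 99.2]
tool_rot: [-1.563, -0.004, 1.788]
ft_force: [1.0, 0.9, 0.9]
finger_gap: 35.8
[-18.76  -0.06  12.53] [-89.53056281  -0.25281661 102.43965631]
```

```bash
python3 -m inch '{"offset": [[-4,-2,2.6],[-8,-2,5.2],[-12,-2,7.8],[-16,-1,10.4],[-18.7,0,12.5]], "turn": [-0.12,-0.24,-0.36,-0.48,-0.53], "claw": [5,5,5,5,5]}' 25
python3 - <<'E'
from h import *
p,d=shot('side','side3')
P=cloud('side',d); z=P[...,2]; m=(z>10)&(z<26)&(d>0)&(P[...,1]<-120)&(P[...,1]>-400)&(P[...,0]>350)&(P[...,0]<680)
n,l,s,c=cv2.connectedComponentsWithStats(m.astype(np.uint8))
for k in range(1,n):
    if s[k,4]>40:
        q=P[l==k][:,:2].astype(np.float32); print(c[k].round(),cv2.minAreaRect(q),p[l==k].mean(0).round())
u,v=map(int,proj('side',[462,-168,30]));print(u,v)
cv2.imwrite('pics/s3.png',cv2.resize(p[v-60:v+60,u-75:u+75,::-1],None,fx=4,fy=4))
print(go([462.6,-168.5,8]), np.degrees(st()['tool_rot']))
E
```

```text
time_s: 11.55
tcp_pos: [461.7, -171.3, 99.7]
tool_rot: [-1.566, -0.006, 2.319]
ft_force: [-0.4, -0.5, -0.0]
finger_gap: 49.5
[269. 270.] ((463.4328918457031, -169.9171905517578), (58.20191192626953, 26.86711883544922), 42.56268310546875) [108. 106.  98.]
[295. 279.] ((519.1907348632812, -216.004638671875), (21.348337173461914, 25.570955276489258), 58.752655029296875) [141. 150. 146.]
[286. 305.] ((473.1501770019531, -273.8297119140625), (57.489688873291016, 27.33232307434082), 32.45159149169922) [155. 153. 143.]
[246. 327.] ((366.37225341796875, -298.3642272949219), (27.68759536743164, 55.37602996826172), 43.49806213378906) [ 34. 233. 218.]
[319. 343.] ((512.7777099609375, -388.623291015625), (24.723419189453125, 55.79961395263672), 87.60144805908203) [ 49. 231.  80.]
267 266
[ 0.15  8.97 -0.97] [-89.46159739  -0.46343479 132.52840628]
```

View pics/s3.png

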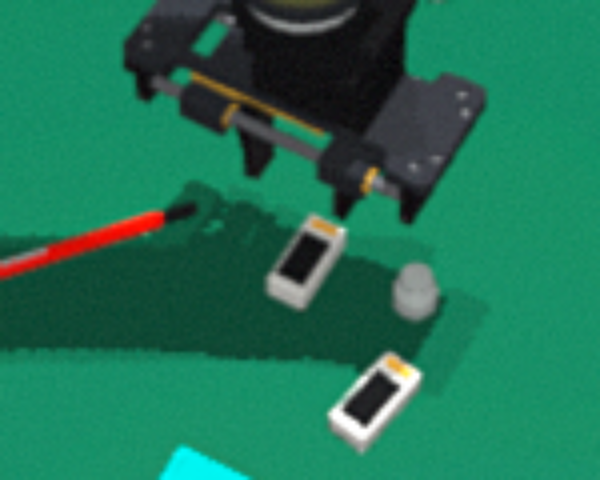

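Modules have not moved; the jaws hover above A (crop 305,260), small cap at (415,290) is clear.

```bash
python3 -m inch '{"offset": [[0.15,3,-0.2],[0.15,6,-0.2],[0.15,6.5,-0.2],[0.15,6.5,-0.2]], "turn": [0,0,0,0], "claw": [5,5,5,5]}' 25
python3 -c "
from h import *
print(go([462.8,-169,9]), np.degrees(st()['tool_rot']))"
```

```text
time_s: 12.0
tcp_pos: [456.6, -173.3, 32.2]
tool_rot: [-1.56, -0.01, 2.313]
ft_force: [0.8, 0.0, 0.4]
finger_gap: 50.2
[-0.12  2.31 -0.77] [-89.38825908  -0.56265434 132.53593785]
```

```bash
python3 -m inch '{"offset": [[-0.1,1,-0.7],[-0.1,2.2,-0.7],[-0.1,2.3,-0.7],[-0.1,2.3,-0.7]], "turn": [0,0,0,0], "claw": [5,5,5,5]}' 25
python3 -m inch '{"offset": [[0,0,0],[0,0,0],[0,0,0],[0,0,0],[0,0,0]], "turn": [0,0,0,0,0], "claw": [2,2,2,2,2]}' 25
```

```text
time_s: 12.4
tcp_pos: [461.9, -169.1, 8.8]
tool_rot: [-1.56, -0.01, 2.313]
ft_force: [-0.0, 0.2, -0.4]
finger_gap: 49.8
time_s: 12.9
tcp_pos: [462.0, -169.2, 9.1]
tool_rot: [-1.56, -0.01, 2.313]
ft_force: [-0.7, -1.0, 1.4]
finger_gap: 26.0
```

```bash
python3 -m inch '{"offset": [[0,-4,0],[0,-8,0],[0,-11,0],[0,-11,0]], "turn": [0,0,0,0], "claw": [2,2,2,2]}' 25
python3 -c "
from h import *
print(go([537,92.7,110]), np.degrees(st()['tool_rot']))"
```

```text
time_s: 13.3
tcp_pos: [466.9, -170.3, 123.6]
tool_rot: [-1.565, -0.003, 2.313]
ft_force: [0.8, 0.3, -1.0]
finger_gap: 25.6
[ 14.63   1.27 -22.95] [-89.66950444  -0.17302755 132.54493894]
```

```bash
python3 -m inch '{"offset": [[2.6,0,-4.1],[5.2,0,-8.2],[7.8,0,-12.3],[10.4,0.5,-16.4],[13,1,-20.5]], "turn": [0.12,0.24,0.36,0.48,0.52], "claw": [2,2,2,2,2]}' 25
python3 -c "
from h import *
print(go([537,92.7,75]), np.degrees(st()['tool_rot']))"
```

```text
time_s: 13.8
tcp_pos: [529.6, 65.9, 111.8]
tool_rot: [-1.563, 0.0, 1.79]
ft_force: [1.1, -0.4, -0.7]
finger_gap: 25.8
[ 2.45  3.67 -1.33] [-8.95818372e+01  6.11234388e-03  1.02550549e+02]
```

```bash
python3 -m inch '{"offset": [[2.4,0,-1.3],[2.4,2,-1.3],[2.4,3.6,-1.3],[2.4,3.6,-1.3]], "turn": [0,0,0,0], "claw": [2,2,2,2]}' 25
python3 -c "
from h import *
print(go([537,92.7,21.5]), np.degrees(st()['tool_rot']))"
```

```text
time_s: 14.2
tcp_pos: [534.0, 91.8, 72.2]
tool_rot: [-1.557, 0.0, 1.79]
ft_force: [-0.9, 0.1, -1.3]
finger_gap: 25.3
[ 0.02  5.07 -0.38] [-8.91904066e+01  1.43997549e-02  1.02587045e+02]
```

```bash
python3 -m inch '{"offset": [[0,1.5,-0.3],[0,3,-0.4],[0,4.5,-0.4],[0,4.8,-0.4],[0,4.8,-0.4]], "turn": [0,0,0,0,0], "claw": [2,2,2,2,2]}' 25
python3 -c "
from h import *
print(go([537,92.7,21.5]), np.degrees(st()['tool_rot']))"
```

```text
time_s: 14.7
tcp_pos: [536.5, 92.2, 23.2]
tool_rot: [-1.555, 0.0, 1.79]
ft_force: [0.8, 0.1, -1.5]
finger_gap: 25.8
[ 0.04  0.17 -0.06] [-8.90799379e+01  1.71298990e-02  1.02569102e+02]
```

```bash
python3 -m inch '{"offset": [[0,0.1,0],[0,0.2,0],[0,0.2,0]], "turn": [0,0,0], "claw": [2,2,2]}' 25
python3 -m inch '{"offset": [[0,0,0],[0,0,0],[0,0,0],[0,-3,0],[0,-8,0]], "turn": [0,0,0,0,0], "claw": [3.6,3.6,3.6,3.6,3.6]}' 25
python3 -c "
from h import *
print(go([472.4,-273,100]), np.degrees(st()['tool_rot']))"
```

```text
time_s: 15.0
tcp_pos: [536.8, 92.3, 21.6]
tool_rot: [-1.556, 0.0, 1.79]
ft_force: [-0.4, -1.4, -1.2]
finger_gap: 25.8
time_s: 15.5
tcp_pos: [535.0, 92.0, 99.2]
tool_rot: [-1.548, 0.0, 1.79]
ft_force: [1.1, 0.6, 0.4]
finger_gap: 36.2
[-34.26   0.26  14.06] [-8.86850898e+01  2.77268920e-02  1.02578123e+02]
```

```bash
python3 -m inch '{"offset": [[-4.5,-1,1.9],[-9,-2,3.8],[-13.5,-2,5.6],[-18,-2,7.5],[-22.5,-2,9.3]], "turn": [-0.1,-0.2,-0.3,-0.34,-0.34], "claw": [5,5,5,5,5]}' 25
python3 - <<'E'
from h import *
print(go([472.4,-273,90]), np.degrees(st()['tool_rot']))
p,d=shot('side','side4')
P=cloud('side',d); z=P[...,2]; m=(z>10)&(z<26)&(d>0)&(P[...,1]<-120)&(P[...,1]>-400)&(P[...,0]>350)&(P[...,0]<680)
n,l,s,c=cv2.connectedComponentsWithStats(m.astype(np.uint8))
for k in range(1,n):
    if s[k,4]>40:
        q=P[l==k][:,:2].astype(np.float32); print(c[k].round(),cv2.minAreaRect(q),p[l==k].mean(0).round())
E
```

```text
time_s: 16.0
tcp_pos: [493.2, -149.6, 122.1]
tool_rot: [-1.55, -0.007, 2.131]
ft_force: [0.8, -0.3, 0.5]
finger_gap: 49.5
[-9.37  3.32  8.26] [-88.81575477  -0.37654689 122.11254853]
[296. 280.] ((519.3604125976562, -215.2179412841797), (21.207862854003906, 26.346567153930664), 54.52291488647461) [140. 148. 144.]
[286. 305.] ((473.7306823730469, -273.68182373046875), (57.84450149536133, 27.659557342529297), 31.049243927001953) [161. 162. 153.]
[246. 327.] ((365.7655334472656, -298.00396728515625), (27.611507415771484, 55.814815521240234), 42.79457092285156) [ 33. 232. 217.]
[319. 343.] ((512.8796997070312, -388.25567626953125), (25.565824508666992, 55.29617691040039), 86.70442199707031) [ 49. 231.  80.]
```

```bash
python3 -m inch '{"offset": [[-3,0,2.8],[-6,0,5.6],[-9.3,1,8.2],[-9.3,3,8.2],[-9.3,3.2,8.2]], "turn": [0,0,0,0,0], "claw": [5,5,5,5,5]}' 25
python3 -c "
from h import *
print(go([472.6,-273,45]), np.degrees(st()['tool_rot']))"
```

```text
time_s: 16.55
tcp_pos: [466.7, -282.8, 90.2]
tool_rot: [-1.544, -0.005, 2.117]
ft_force: [-0.2, 1.1, -0.5]
finger_gap: 50.0
[ 0.51  4.49 -1.14] [-88.44686764  -0.28781672 121.27558336]
```

```bash
python3 -m inch '{"offset": [[0.5,2,-1.1],[0.5,4.5,-1.1],[0.5,4.5,-1.1],[0.5,4.5,-1.1]], "turn": [-0.015,-0.015,-0.015,-0.015], "claw": [5,5,5,5]}' 25
python3 -c "
from h import *
print(go([472.6,-273,9]), np.degrees(st()['tool_rot']))"
```

```text
time_s: 16.95
tcp_pos: [472.7, -272.4, 45.5]
tool_rot: [-1.544, -0.006, 2.133]
ft_force: [1.2, 0.4, 0.3]
finger_gap: 50.1
[-0.07  3.65 -0.06] [-88.44407891  -0.34163977 122.22001265]
```

```bash
python3 -m inch '{"offset": [[-0.05,2,0],[-0.05,3.6,0],[-0.05,3.6,0],[-0.05,3.6,0]], "turn": [0,0,0,0], "claw": [5,5,5,5]}' 25
python3 -m inch '{"offset": [[0,0,0],[0,0,0],[0,0,0],[0,0,0],[0,0,0]], "turn": [0,0,0,0,0], "claw": [2,2,2,2,2]}' 25
python3 -m inch '{"offset": [[0,-4,0],[0,-8,0],[0,-11,0],[0,-11,0]], "turn": [0,0,0,0], "claw": [2,2,2,2]}' 25
python3 -c "
from h import *
print(go([526,143.5,110]), np.degrees(st()['tool_rot']))"
```

```text
time_s: 17.35
tcp_pos: [472.8, -273.5, 10.9]
tool_rot: [-1.545, -0.005, 2.133]
ft_force: [1.1, 0.7, 0.1]
finger_gap: 49.8
time_s: 17.85
tcp_pos: [473.1, -273.6, 11.3]
tool_rot: [-1.545, -0.004, 2.133]
ft_force: [0.0, 0.9, 2.7]
finger_gap: 25.9
time_s: 18.25
tcp_pos: [478.7, -274.0, 126.0]
tool_rot: [-1.55, 0.003, 2.133]
ft_force: [0.5, 0.1, -0.1]
finger_gap: 25.4
[ 32.8    0.96 -26.29] [-88.81410007   0.16413367 122.22306056]
```

```bash
python3 -m inch '{"offset": [[3.8,0,-3],[7.6,0,-6],[11.4,0,-9],[15.2,0,-12],[19,0,-15]], "turn": [0.1,0.2,0.3,0.34,0.34], "claw": [2,2,2,2,2]}' 25
python3 -c "
from h import *
print(go([526,143.5,110]), np.degrees(st()['tool_rot']))"
```

```text
time_s: 18.75
tcp_pos: [503.4, -31.4, 121.3]
tool_rot: [-1.551, 0.009, 1.792]
ft_force: [1.7, -0.4, -1.7]
finger_gap: 25.4
[16.58  0.86 -6.06] [-88.86079721   0.53214106 102.68017067]
```

```bash
python3 -m inch '{"offset": [[4.5,0,-1.6],[9,0,-3.2],[13,0.4,-4.8],[16.6,0.8,-6],[16.6,0.8,-6]], "turn": [0,0,0,0,0], "claw": [2,2,2,2,2]}' 25
python3 -c "
from h import *
print(go([526,143.5,60]), np.degrees(st()['tool_rot']))"
```

```text
time_s: 19.25
tcp_pos: [523.4, 150.8, 108.6]
tool_rot: [-1.549, 0.006, 1.801]
ft_force: [-1.0, -0.0, -0.4]
finger_gap: 25.5
[-0.74  4.86 -0.19] [-88.73107571   0.33061963 103.21763658]
```

```bash
python3 -m inch '{"offset": [[-0.7,2,-0.2],[-0.7,4.5,-0.2],[-0.7,4.8,-0.2],[-0.7,4.8,-0.2]], "turn": [0.01,0.01,0.01,0.01], "claw": [2,2,2,2]}' 25
python3 -c "
from h import *
print(go([526,143.5,23]), np.degrees(st()['tool_rot']))"
```

```text
time_s: 19.65
tcp_pos: [524.9, 143.0, 59.5]
tool_rot: [-1.546, 0.006, 1.791]
ft_force: [-0.7, 0.8, -0.5]
finger_gap: 25.6
[ 0.05  3.64 -0.21] [-88.55716522   0.37132831 102.60766887]
```

```bash
python3 -m inch '{"offset": [[0.05,1.5,-0.2],[0.05,3,-0.2],[0.05,3.6,-0.2],[0.05,3.7,-0.2],[0.05,3.7,-0.2]], "turn": [0,0,0,0,0], "claw": [2,2,2,2,2]}' 25
python3 -m inch '{"offset": [[0,0,0],[0,0,0],[0,0,0],[0,-3,0],[0,-8,0]], "turn": [0,0,0,0,0], "claw": [3.6,3.6,3.6,3.6,3.6]}' 25
python3 -m inch '{"offset": [[0,-4,4],[0,-6,8],[0,-6,12],[0,-6,16],[0,-6,16]], "turn": [0,0,0,0,0], "claw": [0,0,0,0,0]}' 25
python3 -c "
from h import *
print(np.degrees(st()['tool_rot']))
p,d=shot('top','top4')
cv2.imwrite('pics/t4.png',cv2.resize(p[120:270,110:400,::-1],None,fx=2.7,fy=2.7,interpolation=cv2.INTER_CUBIC))"
```

```text
time_s: 20.15
tcp_pos: [526.4, 143.3, 23.1]
tool_rot: [-1.546, 0.007, 1.791]
ft_force: [-0.9, -0.1, 4.0]
finger_gap: 25.4
time_s: 20.65
tcp_pos: [525.0, 143.3, 100.2]
tool_rot: [-1.538, 0.007, 1.791]
ft_force: [0.4, 0.2, 1.2]
finger_gap: 35.9
time_s: 21.15
tcp_pos: [366.7, 108.3, 165.2]
tool_rot: [-1.536, 0.008, 1.791]
ft_force: [0.8, -0.9, -0.8]
finger_gap: 4.8
[-88.01540762   0.44282329 102.64185689]
```

View pics/t4.png

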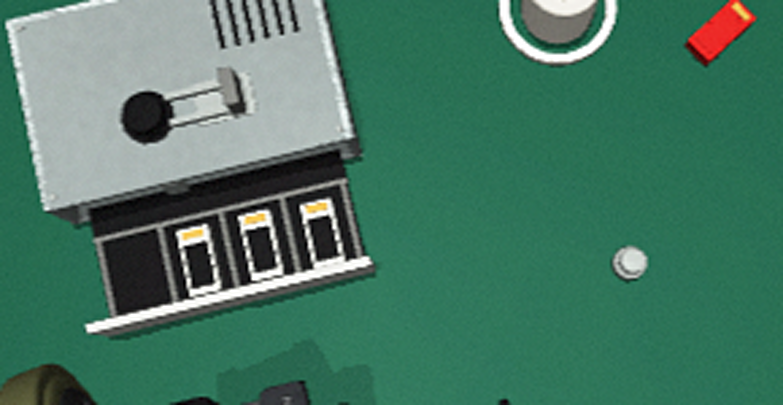

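Picture shows three modules lying lengthwise in pockets 0–2 (crop 322,230; 260,245; 200,260), none left on the bench. Now shutting.

```bash
python3 -c "
from h import *
print(go([446,100,110]),go([446,100,45]))"
```

```text
[-2.51  5.35 -7.45] [-2.46 11.84 -7.66]
```

```bash
python3 -m inch '{"offset": [[-1.2,2,-4],[-2.5,5,-7],[-2.5,8,-7],[-2.5,11.5,-7],[-2.5,11.8,-7]], "turn": [0,0,0,0,0], "claw": [0,0,0,0,0]}' 25
python3 -c "
from h import *
print(np.degrees(st()['tool_rot']));print(go([472,105.5,45]))"
```

```text
time_s: 21.7
tcp_pos: [436.9, 97.2, 41.4]
tool_rot: [-1.53, 0.008, 1.791]
ft_force: [-0.3, 0.1, -0.1]
finger_gap: 0.8
[-87.67794345   0.464621   102.61937872]
[ 0.04 -0.51 -3.59]
```

```bash
python3 -m inch '{"offset": [[0,-0.3,-1.5],[0,-0.5,-3],[0,-0.5,-4],[0,-0.5,-4.8],[0,-0.5,-5.6]], "turn": [0,0,0,0,0], "claw": [0,0,0,0,0]}' 25
python3 -m inch '{"offset": [[0,-0.1,-0.8],[0,-0.1,-1.6],[0,-0.1,-2.4],[0,-0.1,-3.2],[0,-0.1,-4]], "turn": [0,0,0,0,0], "claw": [0,0,0,0,0]}' 25
python3 -c "
from h import *
print(np.degrees(st()['tool_rot']));print(go([569.5,126.8,45]))"
```

```text
time_s: 22.2
tcp_pos: [490.8, 109.4, 44.4]
tool_rot: [-1.527, 0.008, 1.791]
ft_force: [-6.1, -1.9, 4.2]
finger_gap: 0.3
time_s: 22.7
tcp_pos: [528.2, 117.9, 43.8]
tool_rot: [-1.522, 0.008, 1.791]
ft_force: [-5.9, -1.1, 5.1]
finger_gap: 0.7
[-87.22900376   0.45943266 102.639979  ]
[-0.04 -0.33 -4.22]
```

```bash
python3 -m inch '{"offset": [[0,-0.1,-0.8],[0,-0.2,-1.6],[0,-0.3,-2.4],[0,-0.3,-3.2],[0,-0.3,-3.7]], "turn": [0,0,0,0,0], "claw": [0,0,0,0,0]}' 25
python3 -m inch '{"offset": [[0,0,-0.2],[0,0,-0.4],[0,0,-0.6],[0,0,-0.6]], "turn": [0,0,0,0], "claw": [0,0,0,0]}' 25
```

```text
time_s: 23.2
tcp_pos: [561.7, 125.5, 44.0]
tool_rot: [-1.516, 0.008, 1.792]
ft_force: [-7.1, -1.8, 2.8]
finger_gap: 0.6
time_s: 23.6
tcp_pos: [566.0, 126.5, 43.6]
tool_rot: [-1.512, 0.008, 1.792]
ft_force: [-6.0, -2.4, 2.2]
finger_gap: 0.6
```

```bash
python3 -m inch '{"offset": [[0,0,-0.3],[0,0,-0.5],[0,0,-0.6],[0,0,-0.6]], "turn": [0,0,0,0], "claw": [0,0,0,0]}' 25
python3 -m inch '{"offset": [[0,0,-0.3],[0,0,-0.3]], "turn": [0,0], "claw": [0,0]}' 25
```

```text
time_s: 24.0
tcp_pos: [569.2, 127.2, 43.5]
tool_rot: [-1.506, 0.008, 1.792]
ft_force: [-9.3, -2.2, 7.2]
finger_gap: 0.5
time_s: 24.2
tcp_pos: [569.3, 127.3, 43.6]
tool_rot: [-1.499, 0.008, 1.792]
ft_force: [-8.8, -1.6, 7.6]
finger_gap: 0.3
```

```bash
python3 -m inch '{"offset": [[0,0,-0.5],[0,0,-0.8],[0,0,-0.8]], "turn": [0,0,0], "claw": [0,0,0]}' 25
```

```text
time_s: 24.5
tcp_pos: [575.7, 128.7, 43.5]
tool_rot: [-1.495, 0.008, 1.792]
ft_force: [-5.3, -1.8, 5.4]
finger_gap: 0.4
```

```bash
python3 -m inch '{"offset": [[0,0,-0.3],[0,0,-0.5],[0,0,-0.5]], "turn": [0,0,0], "claw": [0,0,0]}' 25
python3 -c "
from h import *
p,d=shot('side','side5')
u,v=map(int,proj('side',[620,140,60]));cv2.imwrite('pics/s5.png',cv2.resize(p[max(0,v-60):v+60,u-75:u+75,::-1],None,fx=4,fy=4))"
```

```text
time_s: 24.8
tcp_pos: [576.2, 128.9, 43.4]
tool_rot: [-1.485, 0.008, 1.792]
ft_force: [-12.5, -1.8, 9.3]
finger_gap: 0.5
```

View pics/s5.png

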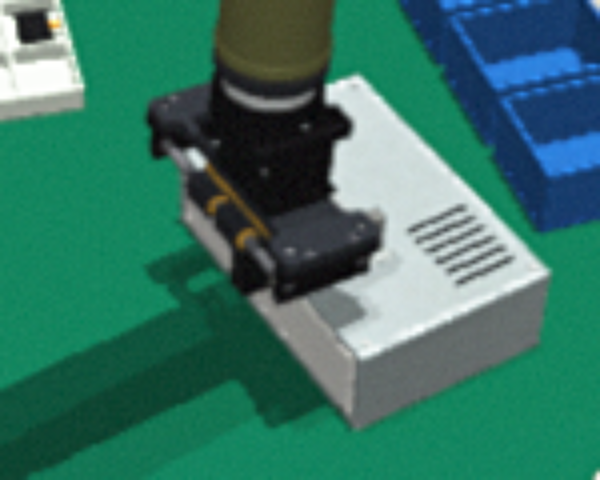

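```bash
python3 -m inch '{"offset": [[0,0,-0.5],[0,0,-0.8],[0,0,-0.8]], "turn": [0,0,0], "claw": [0,0,0]}' 25
```

```text
time_s: 25.15
tcp_pos: [575.9, 128.7, 43.5]
tool_rot: [-1.467, 0.009, 1.792]
ft_force: [-23.3, -5.5, 20.1]
finger_gap: 0.4
```

```bash
python3 -m inch '{"offset": [[0,0,1],[0,0,2],[0,0,4],[0,0,7],[0,-3,10]], "turn": [0,0,0,0,0], "claw": [0,0,0,0,0]}' 25
python3 -m inch '{"offset": [[0,-4,2],[0,-8,4],[0,-12,6],[0,-16,6]], "turn": [0,0,0,0], "claw": [0,0,0,0]}' 25
python3 -c "
from h import *
print(np.degrees(st()['tool_rot']))
p,d=shot('top','top5')
cv2.imwrite('pics/t5.png',cv2.resize(p[95:265,105:255,::-1],None,fx=3.5,fy=3.5,interpolation=cv2.INTER_CUBIC))"
```

```text
time_s: 25.65
tcp_pos: [478.3, 107.0, 80.8]
tool_rot: [-1.461, 0.009, 1.792]
ft_force: [0.2, -0.3, 0.9]
finger_gap: 0.3
time_s: 26.05
tcp_pos: [435.6, 98.8, 248.9]
tool_rot: [-1.464, 0.009, 1.792]
ft_force: [1.5, 0.2, 0.4]
finger_gap: 0.6
[-83.85434962   0.50450955 102.68111274]
```

View pics/t5.png

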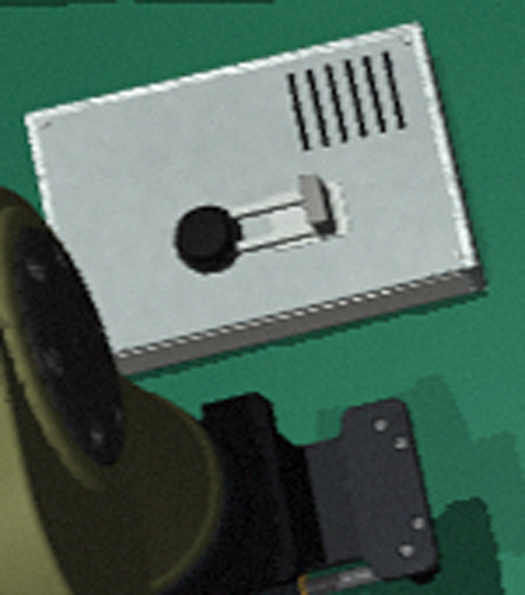

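Drawer is shut (face flush, nothing protrudes in front), fin aside at crop (313,205). Now the tab.

```bash
python3 -c "
from h import *
print(go([650,104,160]),go([650,104,98]))"
```

```text
[ -4.15   7.59 -21.37] [ -4.1   13.76 -21.96]
```

```bash
python3 -m inch '{"offset": [[-1,1,-4.5],[-2,2.5,-9],[-3,4,-13.5],[-4,5.5,-18],[-4.1,7,-21.3]], "turn": [0,0,0,0,0], "claw": [2.8,2.8,2.8,2.8,2.8]}' 10
python3 -m inch '{"offset": [[0,0,0],[0,0,0]], "turn": [0,0], "claw": [2.8,2.8]}' 10
python3 -c "
from h import *
print(go([650,104,125]),go([650,104,98]),np.degrees(st()['tool_rot']))"
```

```text
time_s: 26.6
tcp_pos: [652.8, 102.9, 164.4]
tool_rot: [-1.477, 0.01, 1.79]
ft_force: [1.1, -0.4, -0.1]
finger_gap: 26.5
time_s: 26.8
tcp_pos: [652.7, 102.6, 162.9]
tool_rot: [-1.476, 0.01, 1.79]
ft_force: [-0.1, -0.2, 0.8]
finger_gap: 27.0
[ 0.23  3.79 -0.13] [ 0.26  6.48 -0.38] [-84.55027692   0.57639137 102.54083749]
```

```bash
python3 -m inch '{"offset": [[0.2,2,0],[0.2,3.5,-0.1],[0.2,5,-0.2],[0.2,6.4,-0.4],[0.2,6.4,-0.4]], "turn": [0,0,0,0,0], "claw": [2.8,2.8,2.8,2.8,2.8]}' 10
python3 -m inch '{"offset": [[0,0,0],[0,0,0],[0,0,0]], "turn": [0,0,0], "claw": [0.8,0.8,0.8]}' 10
```

```text
time_s: 27.3
tcp_pos: [648.8, 103.1, 96.5]
tool_rot: [-1.472, 0.01, 1.79]
ft_force: [-0.6, 0.3, 0.4]
finger_gap: 28.3
time_s: 27.6
tcp_pos: [649.2, 103.3, 97.2]
tool_rot: [-1.473, 0.01, 1.79]
ft_force: [-0.5, 0.4, -0.3]
finger_gap: 12.5
```

```bash
python3 -m inch '{"offset": [[0.6,0,0],[1.2,0,0],[1.8,0,0],[2.2,0,0],[2.3,0,0]], "turn": [0,0,0,0,0], "claw": [0.8,0.8,0.8,0.8,0.8]}' 10
python3 -m inch '{"offset": [[0.3,0,0],[0.3,0,0]], "turn": [0,0], "claw": [0.8,0.8]}' 10
```

```text
time_s: 28.1
tcp_pos: [644.2, 125.2, 97.2]
tool_rot: [-1.473, 0.011, 1.79]
ft_force: [-0.8, -3.8, 0.2]
finger_gap: 11.8
time_s: 28.3
tcp_pos: [644.2, 125.2, 97.2]
tool_rot: [-1.473, 0.015, 1.788]
ft_force: [0.5, -4.4, 0.1]
finger_gap: 12.0
```

```bash
python3 -m inch '{"offset": [[0,0,0],[0,0,0],[0,-2,0],[0,-5,0],[0,-9,0]], "turn": [0,0,0,0,0], "claw": [2.2,2.2,2.2,2.2,2.2]}' 10
python3 -m inch '{"offset": [[0,-3,4],[0,-5,8],[0,-6,13],[0,-6,18],[0,-6,20]], "turn": [0,0,0,0,0], "claw": [2.2,2.2,2.2,2.2,2.2]}' 10
python3 - <<'E'
from h import *
p,d=shot('top','top6'); P=cloud('top',d)
m=(P[...,2]>102)&(P[...,2]<118)&(P[...,1]>60)&(P[...,1]<300)&(P[...,0]>600); print('fin',P[m].mean(0),m.sum())
m=(P[...,2]>90)&(P[...,2]<99)&(P[...,1]>60)&(P[...,1]<300)&(P[...,0]>600); print('btn',P[m].mean(0),m.sum())
cv2.imwrite('pics/t6.png',cv2.resize(p[80:280,105:455,::-1],None,fx=2.2,fy=2.2,interpolation=cv2.INTER_CUBIC))
E
```

```text
time_s: 28.8
tcp_pos: [651.1, 129.8, 186.0]
tool_rot: [-1.47, 0.013, 1.789]
ft_force: [0.4, -0.3, -0.2]
finger_gap: 21.7
time_s: 29.3
tcp_pos: [459.6, 89.5, 267.5]
tool_rot: [-1.472, 0.012, 1.791]
ft_force: [0.2, 0.3, 0.6]
finger_gap: 22.2
fin [644.91854849 124.0844521  109.79342211] 93
btn [634.7438476  169.08908428  95.65216856] 191
```

View pics/t6.png

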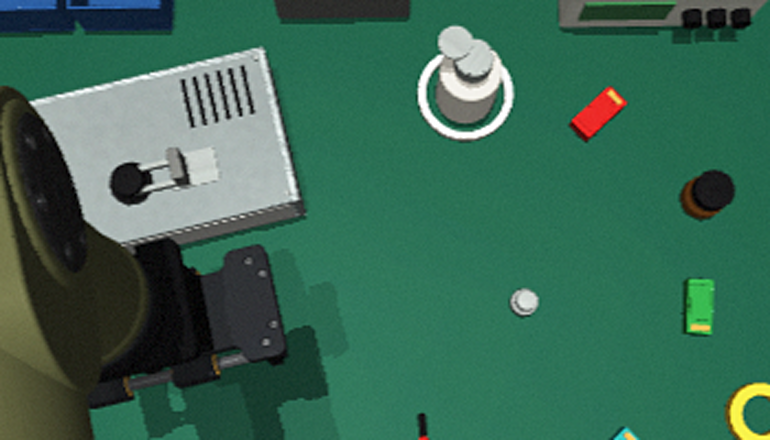

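The fin is back at its locked start position (644.9,124.1, the same as at first to 0.1 mm). The drawer is shut, and the bottle and jar are standing. Handing in.

```bash
python3 -c "
from h import *
print(order.close_job())"
```

```text
the job is handed in; nothing more can be done
None
```

The burn-in bay is loaded and locked, and the job is handed in at about 29 s of robot time. Three modules were on the bench. I slid the tab aside, pressed the button and let the drawer spring out on its own. The modules went lengthwise into pockets 0, 1 and 2, then I pushed the drawer shut and slid the tab back.

What the last checks showed:
- **Modules:** all three lay in their pockets in the picture taken just before shutting. They cannot be seen now that the drawer is closed.
- **Drawer:** it was pushed to its hard stop (about 24 N horizontally) and stayed shut after the arm withdrew.
- **Lock:** the tab is back to within 0.1 mm of where it started, and the button is up at 95.7 mm.
- **Bystanders:** the pump bottle and the jar are standing and did not move.

No check failed. Two things to note: the tool had tilted about 6° by the end, with no visible effect, and whether the catch snapped in can only be inferred from the drawer staying shut.

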